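# Fit a sensor head into a sprung post holder on the optical rail

### The job

Take the orange-banded sensor head out of the storage block and fit its post into the holder on the optical rail: tilt the post so that the low edge of its foot goes in first, behind the sprung brass jaw, push the jaw back with that edge, then straighten the post and slide it down until it bottoms on the stop inside, and press it there with about 10 N. Go gently and force nothing; leave the sensor fully home, upright and released, and leave the blue-banded head, the magnet and the spacer ring where they are.

Things in the scene. Friction and masses are not known exactly. Their poses are not given: they have to be found in the camera images.
- sensor_grip (a point): Centre of the box head (30 x 30 mm square to x and y, 34 mm high, black with an orange band round the top) of the sensor to be fitted. A steel post, 16 mm diameter with a flat sharp-edged foot, runs 62 mm down (-z) from the middle of its underside; 96 mm high in all, about 0.16 kg. z up along the post.
- sensor_foot (a point): Centre of the flat foot of that sensor's post, 79 mm below sensor_grip on the post axis; z up along the post.
- spare_grip (a point): Centre of the box of the spare sensor head: same make, but with a blue band. Leave it where it is.
- rack: Grey storage block, 70 x 170 mm, 38 mm high, fixed to the bench; origin under its centre, z up. Two loose holes (17.5 mm wide, 30 mm deep) at y = +45 and -45 mm in its frame; the orange head stands upright in one and the blue head in the other. Lift straight up, at least 35 mm, to take one out.
- holder: Dark post-holder block (x -32 to +28 mm, 49.5 mm wide) fixed on an aluminium rail 60 mm wide, 22 mm high, which runs along y, 230 mm each way; origin on the bench under the bore's axis, axes as mouth. A fixed lens carrier (upright black disc, 84 mm diameter, 14 mm thick, up to 167 mm above the bench) stands on the rail at y = +185 mm.
- mouth (a point): Middle of the holder's mouth, level with its flat top, 75 mm above the bench, on the axis of a seated post; z up. +x (roughly away from the robot) is the V-groove side: two upright 45-degree faces that a 16 mm post on the axis touches. Side walls at y = +-8.75 mm. On the -x side the jaw fills the top 14 mm of the bore; below it is a wall at x = -9.5 mm.
- jaw (a joint): Travel (m) of the sprung brass jaw towards -x: 0 at rest, 0.005 with the post upright on the axis, 0.012 at most. Top flush with the mouth, no lead-in; its face is at x = -3 mm of mouth at rest, so the gap is too narrow for the post. Spring: 2 N plus 0.4 N per mm. Rubbing resists the post's sliding by some 2 to 10 N, so its weight does not carry it home.
- magnet: Bar magnet lying on the bench, red and blue halves, 100 x 20 x 14 mm, origin under its centre. Leave it.
- spacer: Loose aluminium ring, 42 mm outside, 25 mm inside diameter, 16 mm high, origin under its centre. Leave it.
- socket: The stop in the bottom of the holder's bore. This frame is the holder's own (origin on the bench on the bore's axis), NOT the stop's height, which is not measured: its flat top (14 mm diameter) is set 32 to 39 mm below the mouth, so feel for it. A thin sprung pin (0.8 to 2 N) stands 2.5 mm proud of it. Press the post on the stop with about 10 N (at least 5; all contact with the holder under 25).

How it is judged:
By the outcome, as a careful person would: the job done as asked, in the order asked, and still so for the second after the job is handed in, with the robot touching nothing.
It also fails if it takes over 61 s, if anything falls off the work surface, if the arm or the gripper's body presses on something with over 40 N, if the wrist force passes 120 N, or if a joint passes its speed limit or range.

### The arm

A 6-joint arm with a two-finger parallel gripper is mounted at the origin on the work surface. World frame = base frame: x ahead of the robot, y to its left, z up, the work surface at z = 0. Lengths are in mm, angles in degrees, forces in N, time in s.
With the tool pointing down it reaches from about 350 to 875 mm from the base axis. Payload 15.5 kg.
Tool frame: the origin (TCP) lies at the very end of the fingers, on their centre line; the grasp point (between the pads) lies manip.grip_point_offset behind it (manip.grip_point_offset is the distance from the TCP to the grasp point, in mm); z points along the fingers, y is the line along which they close (so a half turn about z gives the same grasp; the last joint's range is limited). The gripper opens to 85 mm and grips with 20 to 120 N. Pads are 22 mm wide; open, the fingers measure 114 mm over their backs; the gripper's body (76 mm by 85 mm) begins 54 mm behind the grasp point. The pads swing forward as they close: fully open they stand 13 mm farther back than shut.
Start: joints at [-73.596, 28.281, 77.091, -0, 74.628, -5.472], TCP at [232.871, -579.998, 231.277] pointing down, gripper open.
Joint ranges: [-166.48, 166.48], [-47.26, 123.95], [12.59, 153.08], [-70.14, 250.14], [6.76, 159.57], [-176.63, 176.63]. Speed limits (degrees/s): [108.29, 108.29, 147.25, 172.46, 172.46, 172.46].

### API

Orientations are given as [roll, pitch, yaw] about the fixed x, y, z axes, in that order (R = Rz(yaw) Ry(pitch) Rx(roll)).
In Python, from rig import manip gives the robot as it stands.
- The arm moves only by the tool arm_command, never from a script. Its argument "rows" is a list of rows, each an object of numbers: "tx", "ty", "tz": the shift along the tool's x, y, z in mm; "ax", "ay", "az": the turn, a rotation vector about the tool's x, y, z in degrees; "hand": the finger opening in mm, from 0 to 85.4. A call has 1 to 10 rows; each row is the pose to reach, as a shift and turn from the pose commanded when the call began, along the tool's axes at that moment; what a row does not reach only later rows make up. A row lasts 1/8 s, in which the tool goes at most 62.5 mm and 10.7 degrees, less where a joint would pass 70% of its speed; a pose out of reach is approached as far as the arm can. A call with a gripper value outside its range is refused whole. The fingers move at their own pace and stop on an object; "force" is the grip in N (left out, the last holds). Time passes only in rows, so rows that repeat a pose let the fingers close. It gives the time, the measured TCP pose, the force, the opening and the grip force at its end, in the units of the state.
- manip.get_obs(): the state, without advancing time (a new reading comes with each control period).
- manip.capture(name): name is "scene" or "top" or "wrist"; returns the picture (400x640x3 uint8, red, green, blue); there is no depth.
- manip.camera_info(name): a dict with "camera_matrix" (3x3 intrinsics, pixels), "T" (4x4, takes a point from camera to world coordinates); the wrist camera has in their place "mount" (4x4, takes a point from camera to tool coordinates, whose origin is the TCP and whose axes are the flange's). Camera axes: x right, y up, looking along -z (the intrinsics and any distortion apply to the point x, -y, -z); pixel columns grow to the right and rows downward; lengths in mm; the calibration is good to about 2 mm. A picture is of the moment at which its call begins: read the wrist's pose just before it. camera_info takes no time and is no camera call.
- manip.job_done(): hands the job in; it is judged then, once.
Trained networks look in the newest picture that a camera, given by its name, has taken for a name from the list of things; names that differ only in an ending like _2 or _b are one class to them, and where a whole thing is asked for, a point or a joint stands for the part that bears it (a point fixed in the world has none). Each returns a list of dicts, best first, with "conf" (0 to 1); they miss things now and then, are a little off and sometimes report something else, mostly with a low value. They report only what shows in the picture. A call takes as long as a camera call.
- manip.outline_of(camera, thing): "mask" (400x640 bool, what is visible of it) and "position" ([column, row] in pixels, amid what is visible of it).
The state is a dict: "t": time; "joint_pos": joint angles; "joint_velocities": joint speeds; "joint_torque": joint torques, N m; "ee_pos": TCP position; "tcp_rot": TCP orientation; "force": force on the tool from outside, world axes, zero at the start; "torque": the same for the moment, N m; "gripper_width": opening from 0.0 (shut) to 1.0 (fully open); "gripper_force": force on a finger pad.
Only numpy, scipy, OpenCV 4.12 (cv2) and the standard library are available. Lean on these libraries where they do the work, as an engineer would, in place of code of your own. Each camera call takes 0.05 s, during which the arm holds its last target. There are 200 camera calls.

## Working session

There is one attempt and no reset: what is moved stays moved. The work goes in short steps, Python scripts to look and compute and a tool call to move; the robot and the scene stay as the last step left them, time stands still between calls to the robot, and variables do not carry over. Pictures are saved under pics/ and viewed, at most 10 in all, crops included, and the job is handed in when it is done.

Besides the shell and the picture viewer there is one more tool, called after "Emit:" as name(argument=value, ...), one argument or row to a line, values as JSON. arm_command: Moves the arm, as the interface text tells. Its arguments: {"type":"object","properties":{"rows":{"type":"array"},"force":{"type":"number"}},"required":["rows"]}

```bash
ls; mkdir -p pics; cat > h.py <<'E'
import numpy as np, cv2
from rig import manip
from scipy.spatial.transform import Rotation as R
E
python3 - <<'E'
from h import *
o=manip.get_obs();print(o);print(manip.grip_point_offset)
ims=[]
for c in("scene","top","wrist"):
    im=manip.capture(c);cv2.imwrite(f"pics/{c}0.png",im[...,::-1]);ims.append(im[...,::-1])
    i=manip.camera_info(c);print(c,{k:(np.round(v,3).tolist() if hasattr(v,'shape') else v) for k,v in i.items()})
    for t in["sensor_grip","spare_grip","rack","holder","mouth","magnet","spacer","jaw"]:
        try:
            for d in manip.outline_of(c,t)[:2]:
                ys,xs=np.nonzero(d["mask"]);print(c,t,round(d["conf"],2),np.round(d["position"],1),xs.min(),xs.max(),ys.min(),ys.max(),len(xs))
        except Exception as e: print(c,t,e)
cv2.imwrite("pics/all.png",cv2.resize(np.vstack(ims[:2]),(800,1000))[:, :])
E
```

```text
pics
{'t': 0.0, 'joint_pos': array([-7.35978020e+01,  2.83141456e+01,  7.71285573e+01, -1.56566180e-03,
        7.46275050e+01, -5.47058216e+00]), 'joint_velocities': array([ 0.03170323, -0.07140528,  0.10306231, -0.02068622, -0.02460397,
       -0.01806785]), 'joint_torque': array([-1.62592845e-03, -8.82152224e+01, -3.83873248e+01, -1.38737878e-04,
        1.00375552e-02,  3.10427890e-05]), 'ee_pos': array([ 232.74399801, -579.65115474,  230.69983265]), 'tcp_rot': array([-1.79929968e+02, -5.19098737e-03,  2.18731930e+01]), 'force': array([ 0.67852835, -0.49187903, -0.09634486]), 'torque': array([ 0.04885312, -0.00069899, -0.02913391]), 'gripper_force': 0.0, 'gripper_width': 1.0047523207660953}
18.700000000000003
scene {'camera_matrix': [[372.64, 0.0, 319.525], [0.0, 372.64, 198.416], [0.0, 0.0, 1.0]], 'T': [[-0.528, -0.491, 0.693, 1253.639], [0.849, -0.306, 0.43, 437.038], [0.001, 0.815, 0.579, 699.736], [0.0, 0.0, 0.0, 1.0]]}
scene sensor_grip 0.74 [387.5 208.9] 382 395 200 224 239
scene spare_grip 0.64 [359.9 200.3] 351 365 191 215 243
scene holder 0.95 [331.1 246.9] 242 409 215 2
[... 297 characters left out ...]
1.0]], 'T': [[0.009, 0.996, -0.093, 435.754], [-1.0, 0.011, 0.024, 9.075], [0.025, 0.092, 0.995, 1152.37], [0.0, 0.0, 0.0, 1.0]]}
top sensor_grip 0.64 [233.3 238.4] 228 245 228 243 250
top spare_grip 0.72 [281.1 232.5] 271 286 224 239 235
top rack 0.66 [260.6 234.6] 221 299 216 253 1961
top holder 0.9 [287.9 164.9] 192 394 136 197 6112
top mouth 0.92 [292.1 163.1] 192 392 137 196 5662
top magnet 0.89 [472.5 251.3] 463 478 233 277 469
top spacer 0.68 [470.9 254.4] 463 478 233 276 447
wrist {'camera_matrix': [[324.33, 0.0, 320.719], [0.0, 324.33, 199.298], [0.0, 0.0, 1.0]], 'mount': [[0.0, 0.95, 0.311, 80.26], [1.0, -0.001, 0.001, -0.262], [0.001, 0.311, -0.95, -142.45], [0.0, 0.0, 0.0, 1.0]]}
```

```bash
cat >> h.py <<'E'
def cam(c,o=None):
    i=manip.camera_info(c)
    if c=="wrist":
        o=o or manip.get_obs(); W=np.eye(4);W[:3,:3]=R.from_euler('xyz',o['tcp_rot'],degrees=True).as_matrix();W[:3,3]=o['ee_pos']
        T=W@i['mount']
    else: T=i['T']
    return i['camera_matrix'],T
def toz(K,T,px,z):
    """pixel -> world point on plane z"""
    px=np.atleast_2d(px).astype(float)
    d=np.c_[(px[:,0]-K[0,2])/K[0,0],-(px[:,1]-K[1,2])/K[1,1],-np.ones(len(px))]@T[:3,:3].T
    return T[:3,3]+d*((z-T[2,3])/d[:,2])[:,None]
def proj(K,T,P):
    p=(np.atleast_2d(P)-T[:3,3])@T[:3,:3]
    return np.c_[K[0,2]+K[0,0]*p[:,0]/-p[:,2],K[1,2]-K[1,1]*p[:,1]/-p[:,2]]
E
python3 - <<'E'
from h import *
a=cv2.imread("pics/top0.png")[110:300,170:500];cv2.imwrite("pics/topc.png",cv2.resize(a,(800,460),interpolation=cv2.INTER_CUBIC))
a=cv2.imread("pics/scene0.png")[140:300,230:460];cv2.imwrite("pics/scenec.png",cv2.resize(a,(800,556),interpolation=cv2.INTER_CUBIC))
K,T=cam("top")
print(toz(K,T,[[233.3,238.4],[236.5,235.5]],106),toz(K,T,[[281,232.5]],106),toz(K,T,[[260.6,234.6]],38),toz(K,T,[[292,163]],75))
E
```

```text
[[452.51355126 169.95898267 106.        ]
 [458.57992849 163.49274965 106.        ]] [[465.67191812  71.34542895 106.        ]] [[462.54656735 120.41537388  38.        ]] [[617.5724288   51.81964864  75.        ]]
```

View pics/topc.png

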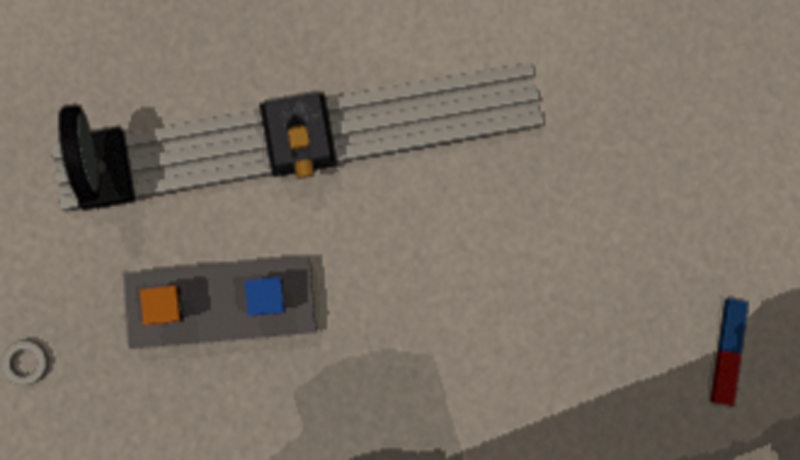

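View pics/scenec.png

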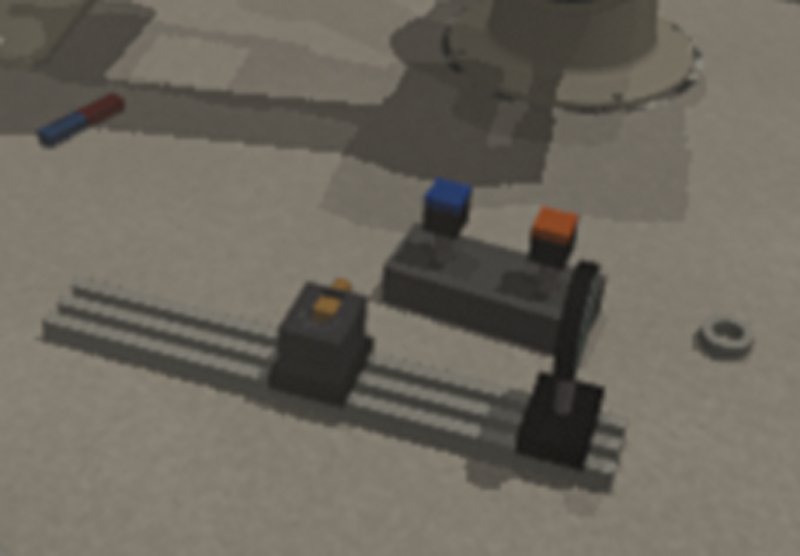

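The top view shows the orange head at full-image pixel (236,236), i.e. about (458,164) mm, and the blue head at (279,232). The holder is at (294,165), turned about +10°, with the lens carrier on its left (+y) side. Next I move over the orange head.

Emit:
arm_command(
  rows=[
    {"tx": 49,"ty": -61,"az": 2},
    {"tx": 97,"ty": -121,"az": 4},
    {"tx": 146,"ty": -182,"az": 6},
    {"tx": 194,"ty": -242,"az": 8},
    {"tx": 243,"ty": -303,"az": 10},
    {"tx": 292,"ty": -364,"az": 12},
    {"tx": 340,"ty": -424,"az": 14},
    {"tx": 389,"ty": -485,"az": 16},
    {"tx": 437,"ty": -546,"az": 17},
    {"tx": 486,"ty": -606,"az": 17},
  ],
)

```text
validation failed for argument at $.ro...
```

Emit:
arm_command(
  rows=[
    {"tx": 49.0,"ty": -61.0,"tz": 0,"ax": 0,"ay": 0,"az": 2,"hand": 85},
    {"tx": 146,"ty": -182,"tz": 0,"ax": 0,"ay": 0,"az": 6,"hand": 85},
    {"tx": 194,"ty": -242,"tz": 0,"ax": 0,"ay": 0,"az": 8,"hand": 85},
    {"tx": 292,"ty": -364,"tz": 0,"ax": 0,"ay": 0,"az": 12,"hand": 85},
    {"tx": 389,"ty": -485,"tz": 0,"ax": 0,"ay": 0,"az": 16,"hand": 85},
    {"tx": 486,"ty": -606,"tz": 0,"ax": 0,"ay": 0,"az": 17,"hand": 85},
    {"tx": 486,"ty": -606,"tz": 0,"ax": 0,"ay": 0,"az": 17,"hand": 85},
    {"tx": 486,"ty": -606,"tz": 0,"ax": 0,"ay": 0,"az": 17,"hand": 85},
    {"tx": 486,"ty": -606,"tz": 0,"ax": 0,"ay": 0,"az": 17,"hand": 85},
    {"tx": 486,"ty": -606,"tz": 0,"ax": 0,"ay": 0,"az": 17,"hand": 85},
  ],
)

```text
t: 2.6
ee_pos: [414.5, 20.2, 231.6]
tcp_rot: [180.0, -0.1, 4.9]
force: [2.0, -1.3, 0.6]
gripper_width: 0.997
gripper_force: 0.0
```

Emit:
arm_command(
  rows=[
    {"tx": 19,"ty": -47,"tz": 0,"ax": 0,"ay": 0,"az": 0,"hand": 85},
    {"tx": 37,"ty": -93,"tz": 0,"ax": 0,"ay": 0,"az": 0,"hand": 85},
    {"tx": 56,"ty": -140,"tz": 0,"ax": 0,"ay": 0,"az": 0,"hand": 85},
    {"tx": 56,"ty": -140,"tz": 0,"ax": 0,"ay": 0,"az": 0,"hand": 85},
    {"tx": 56,"ty": -140,"tz": 0,"ax": 0,"ay": 0,"az": 0,"hand": 85},
  ],
)

```text
t: 3.22
ee_pos: [457.7, 162.3, 231.2]
tcp_rot: [180.0, 0.0, 4.9]
force: [-0.3, -1.0, 0.9]
gripper_width: 0.997
gripper_force: 0.0
```

```bash
python3 - <<'E'
from h import *
o=manip.get_obs();print(o['t'],o['ee_pos'],o['tcp_rot'],o['joint_pos'],o['force'])
im=manip.capture("wrist");cv2.imwrite("pics/w1.png",im[...,::-1])
K,T=cam("wrist",o)
hsv=cv2.cvtColor(im,cv2.COLOR_RGB2HSV)
for n,lo,hi in(("or",(3,150,110),(22,255,255)),("bl",(100,120,60),(125,255,255))):
    m=cv2.inRange(hsv,lo,hi);k,l,s,c=cv2.connectedComponentsWithStats(m)
    for j in np.argsort(-s[1:,4])[:3]+1:
        if s[j,4]<100: continue
        r=cv2.minAreaRect(np.argwhere(l==j)[:,::-1].astype(np.float32));b=cv2.boxPoints(r)
        print(n,s[j],c[j],np.round(toz(K,T,b,104),1).tolist(),toz(K,T,[r[0]],104))
for t in("sensor_grip","holder"):
    for d in manip.outline_of("wrist",t)[:1]: print(t,d["conf"],d["position"],toz(K,T,[d["position"]],104))
E
```

```text
3.225 [457.7014942  162.27799023 231.16819667] [1.79984134e+02 2.25286119e-02 4.91914216e+00] [ 1.24811349e+01  1.71305501e+01  9.61924429e+01 -1.38960059e-02
  6.67014282e+01  9.75674885e+01] [-0.27963438 -1.01800932  0.93052811]
or [ 298  174   36   34 1064] [315.66259398 190.70300752] [[470.4, 183.3, 104.0], [472.9, 153.6, 104.0], [443.2, 150.7, 104.0], [440.5, 181.4, 104.0]] [[457.00765826 167.26619759 104.        ]]
bl [ 400  171   39   35 1224] [419.21568627 188.36029412] [[480.5, 97.1, 104.0], [483.2, 64.9, 104.0], [453.1, 58.8, 104.0], [450.2, 92.1, 104.0]] [[466.98743717  78.27234186 104.        ]]
sensor_grip 0.6 [317.2, 187.4] [[459.92105809 166.02918816 104.        ]]
holder 0.55 [379.6, 26.7] [[587.96383072 130.04663302 104.        ]]
```

View pics/w1.png

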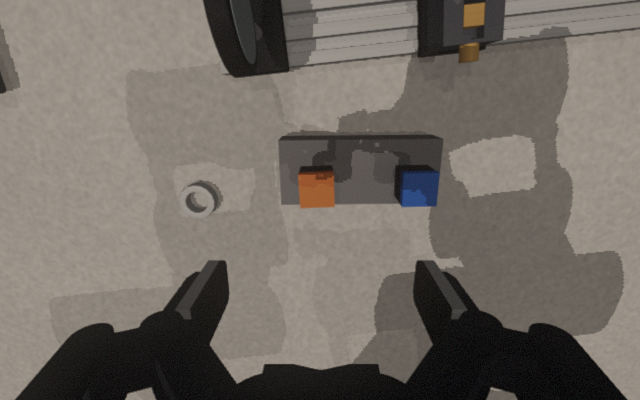

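The wrist view shows the orange head's top at pixel (316,191), clear of the blue one at (419,188). The holder's brass jaw is at (474,14), and the fingers are open to either side. I go down and grip.

Emit:
arm_command(
  rows=[
    {"tx": 0,"ty": -5,"tz": 40,"ax": 0,"ay": 0,"az": 0,"hand": 85},
    {"tx": 0,"ty": -5,"tz": 90,"ax": 0,"ay": 0,"az": 0,"hand": 85},
    {"tx": 0,"ty": -5,"tz": 125,"ax": 0,"ay": 0,"az": 0,"hand": 85},
    {"tx": 0,"ty": -5,"tz": 150,"ax": 0,"ay": 0,"az": 0,"hand": 85},
    {"tx": 0,"ty": -5,"tz": 161,"ax": 0,"ay": 0,"az": 0,"hand": 85},
    {"tx": 0,"ty": -5,"tz": 161,"ax": 0,"ay": 0,"az": 0,"hand": 45},
    {"tx": 0,"ty": -5,"tz": 161,"ax": 0,"ay": 0,"az": 0,"hand": 45},
  ],
)

```text
t: 4.25
ee_pos: [458.1, 167.3, 71.2]
tcp_rot: [-180.0, -0.1, 4.9]
force: [-0.7, 0.2, 0.7]
gripper_width: 0.597
gripper_force: 0.0
```

```bash
python3 - <<'E'
from h import *
o=manip.get_obs();print(o['t'],o['ee_pos'],o['tcp_rot'],o['force'],o['gripper_width'])
im=manip.capture("wrist");cv2.imwrite("pics/w2.png",im[...,::-1])
E
```

```text
4.25 [458.10262658 167.34996907  71.1806366 ] [-1.79988606e+02 -7.71987012e-02  4.86102513e+00] [-0.65487287  0.20235353  0.66665988] 0.597206242524617
```

View pics/w2.png

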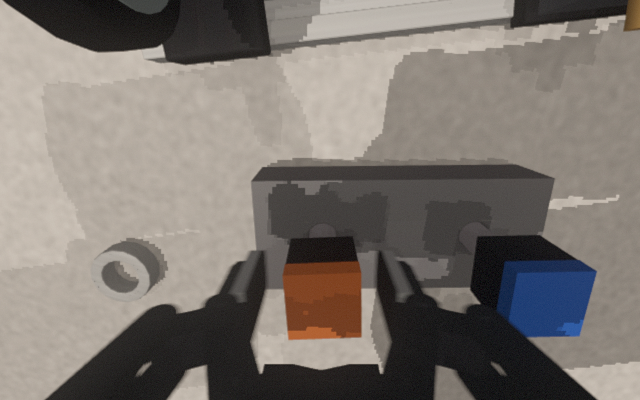

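The head sits centred between the fingers, with its top at pixel columns 287–361 and rows 277–338, and the blue head is well clear at (545,297). Closing on it.

Emit:
arm_command(
  rows=[
    {"tx": 0,"ty": 0,"tz": 0,"ax": 0,"ay": 0,"az": 0,"hand": 20},
    {"tx": 0,"ty": 0,"tz": 0,"ax": 0,"ay": 0,"az": 0,"hand": 20},
    {"tx": 0,"ty": 0,"tz": 0,"ax": 0,"ay": 0,"az": 0,"hand": 20},
    {"tx": 0,"ty": 0,"tz": 0,"ax": 0,"ay": 0,"az": 0,"hand": 20},
  ],
  force=70,
)

```text
t: 4.8
ee_pos: [458.1, 167.4, 71.2]
tcp_rot: [180.0, -0.1, 4.9]
force: [-0.8, -3.2, 10.5]
gripper_width: 0.341
gripper_force: 68.2
```

```bash
python3 - <<'E'
from h import *
o=manip.get_obs();print(o['t'],o['ee_pos'],o['tcp_rot'],o['force'],o['gripper_width'],o['gripper_force'])
o['ee_pos']=np.array([458.10,167.35,71.18])
K,T=cam("wrist",o);p=toz(K,T,[[324,277],[324,338],[287,308],[361,308]],104);print(p)
E
```

```text
4.8 [458.11918601 167.37306143  71.16544071] [ 1.79996985e+02 -9.35065422e-02  4.88884547e+00] [-0.78301574 -3.15382842 10.46143428] 0.3412445334960986 68.15429091453552
[[470.71156197 167.58310042 104.        ]
 [442.03683255 165.02588898 104.        ]
 [455.35745547 181.06009305 104.        ]
 [457.90753192 151.59782435 104.        ]]
```

Emit:
arm_command(
  rows=[
    {"tx": 0,"ty": 0,"tz": -10,"ax": 0,"ay": 0,"az": 0,"hand": 20},
    {"tx": 0,"ty": 0,"tz": -30,"ax": 0,"ay": 0,"az": 0,"hand": 20},
    {"tx": 0,"ty": 0,"tz": -70,"ax": 0,"ay": 0,"az": 0,"hand": 20},
    {"tx": 0,"ty": 0,"tz": -110,"ax": 0,"ay": 0,"az": 0,"hand": 20},
    {"tx": 25,"ty": 43,"tz": -115,"ax": 0,"ay": 0,"az": -2,"hand": 20},
    {"tx": 51,"ty": 86,"tz": -115,"ax": 0,"ay": 0,"az": -4,"hand": 20},
    {"tx": 76,"ty": 129,"tz": -115,"ax": 0,"ay": 0,"az": -5,"hand": 20},
    {"tx": 76,"ty": 129,"tz": -115,"ax": 0,"ay": 0,"az": -5,"hand": 20},
    {"tx": 76,"ty": 129,"tz": -115,"ax": 0,"ay": 0,"az": -5,"hand": 20},
  ],
)

```text
t: 5.92
ee_pos: [543.7, 45.5, 185.6]
tcp_rot: [-180.0, 0.0, 9.8]
force: [-0.6, 0.8, -1.8]
gripper_width: 0.34
gripper_force: 69.7
```

```bash
python3 - <<'E'
from h import *
o=manip.get_obs();print(o['t'],o['ee_pos'],o['tcp_rot'],o['force'],o['gripper_width'],o['gripper_force'])
im=manip.capture("wrist");cv2.imwrite("pics/w3.png",im[...,::-1])
np.save("w3.npy",np.r_[o['ee_pos'],o['tcp_rot']])
K,T=cam("wrist",o)
for t in("holder","mouth","jaw","sensor_foot"):
    for d in manip.outline_of("wrist",t)[:2]:
        ys,xs=np.nonzero(d["mask"]);print(t,round(d["conf"],2),np.round(d["position"],1),xs.min(),xs.max(),ys.min(),ys.max())
g=cv2.resize(im[0:300,170:490,::-1],(640,600),interpolation=cv2.INTER_CUBIC);cv2.imwrite("pics/w3c.png",g)
E
```

```text
5.925 [543.7239546   45.45200923 185.55463316] [-1.79980085e+02  2.44510114e-02  9.83831393e+00] [-0.57454889  0.75719464 -1.75764683] 0.3404453468402743 69.72389101982117
holder 0.56 [259.9  98.1] 0 590 28 176
holder 0.27 [623.8 343.9] 599 639 304 367
mouth 0.93 [260.4  96.9] 0 591 28 175
jaw 0.84 [328.8 114.4] 319 340 103 124
sensor_foot 0.68 [323.7 280.8] 281 359 208 339
```

View pics/w3c.png

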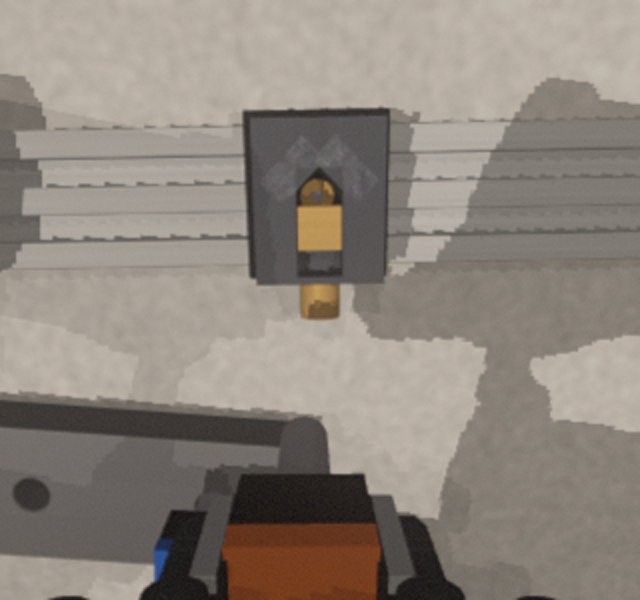

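The crop shows the holder top with corners near (247,112), (388,112), (386,281) and (252,279). The jaw's front edge is at row 205, columns 298–341, the V apex at (319,168), and the post's dark foot is at (303,440).

```bash
python3 - <<'E'
from h import *
v=np.load("w3.npy");o={'ee_pos':v[:3],'tcp_rot':v[3:]}
K,T=cam("wrist",o)
f=lambda a:np.array(a)/2.+[170,0]-0.25
n=["TL","TR","BR","BL","jawL","jawR","slotL","slotR","apex","slotbackL","slotbackR"]
px=f([[247,112],[388,112],[386,281],[252,279],[298,205],[341,205],[298,185],[342,185],[319,168],[299,277],[341,277]])
w=toz(K,T,px,75)
yaw=9.84
for a,b in zip(n,w): print(a,np.round(b[:2],1), np.round(b[:2]@R.from_euler('z',yaw,degrees=True).as_matrix()[:2,:2],1))
Kt,Tt=cam("top")
im=cv2.imread("pics/top0.png")[130:200,265:325];cv2.imwrite("pics/hz.png",cv2.resize(im,(600,600*70//60)[:2],interpolation=cv2.INTER_CUBIC)[:600])
# edges in gradient along slot rows in wrist image
g=cv2.cvtColor(cv2.imread("pics/w3.png"),cv2.COLOR_BGR2GRAY)
print("row 70",g[70,288:372].tolist());print("row110",g[110,288:372].tolist());print("col300",g[50:150,300].tolist());print("col330",g[50:165,330].tolist())
E
```

```text
TL [644.2  83.5] [649.  -27.9]
TR [652.9  33.7] [649.  -78.4]
BR [593.9  21.7] [588.9 -80.1]
BL [585.8  72.9] [589.6 -28.2]
jawL [615.9  60. ] [617.1 -46.1]
jawR [618.6  44.2] [617.1 -62.2]
slotL [622.9  61.2] [624.2 -46.1]
slotR [625.6  45.2] [624.2 -62.4]
apex [630.   54.6] [630.1 -53.8]
slotbackL [589.6  55.1] [590.4 -46.4]
slotbackR [592.4  39.1] [590.4 -62.7]
row 70 [157, 158, 158, 125, 73, 54, 54, 79, 87, 89, 87, 85, 90, 85, 89, 88, 87, 87, 88, 86, 85, 86, 86, 86, 89, 88, 88, 87, 84, 85, 94, 101, 105, 104, 104, 99, 89, 86, 84, 86, 82, 87, 87, 83, 81, 86, 92, 99, 102, 100, 101, 99, 92, 88, 88, 87, 86, 87, 86, 86, 85, 89, 85, 87, 88, 85, 85, 86, 87, 87, 86, 86, 85, 87, 86, 68, 79, 117, 124, 124, 124, 124, 125, 124]
row110 [163, 164, 165, 166, 163, 114, 63, 50, 56, 75, 79, 80, 78, 78, 79, 77, 77, 83, 88, 87, 85, 86, 87, 87, 82, 87, 86, 88, 86, 84, 94, 145, 156, 155, 154, 154, 154, 154, 155, 151, 154, 152, 155, 154, 153, 154, 153, 154, 153, 154, 154, 153, 125, 90, 88, 84, 85, 85, 86, 86, 87, 85, 84, 83, 85, 86, 84, 85, 90, 83, 85, 85, 85, 86, 69, 71, 118, 129, 128, 129, 130, 128, 1
[... 246 characters left out ...]
80, 82, 77, 78, 78, 78, 78, 80, 81, 82, 77, 78, 82, 79, 80, 78, 77, 78, 79, 81, 78, 79, 79, 78, 81, 79, 79, 80, 81, 79, 82, 81, 80, 82, 82, 78, 113, 163, 161, 156, 157, 160, 158, 158]
col330 [170, 171, 170, 163, 108, 54, 52, 55, 68, 89, 82, 82, 84, 83, 87, 83, 84, 82, 85, 85, 87, 82, 82, 84, 87, 94, 95, 95, 103, 110, 103, 105, 101, 88, 62, 47, 47, 39, 40, 51, 81, 83, 85, 86, 88, 86, 85, 83, 81, 83, 82, 79, 95, 130, 157, 155, 156, 154, 153, 157, 155, 152, 151, 152, 153, 155, 155, 153, 154, 152, 152, 152, 150, 153, 145, 106, 83, 78, 81, 82, 87, 86, 87, 87, 80, 53, 49, 53, 70, 88, 85, 97, 130, 152, 153, 152, 152, 150, 153, 148, 126, 106, 95, 92, 88, 91, 89, 91, 89, 114, 158, 174, 173, 174, 172]
```

```bash
python3 - <<'E'
from h import *
v=np.load("w3.npy");o={'ee_pos':v[:3],'tcp_rot':v[3:]}
K,T=cam("wrist",o)
# top-face outline points (pixel) from gradients: rows/cols interpolated
g=cv2.cvtColor(cv2.imread("pics/w3.png"),cv2.COLOR_BGR2GRAY).astype(float)
def cross(a,th,up,off):
    i=[k for k in range(len(a)-1) if (a[k]<th<=a[k+1] if up else a[k]>=th>a[k+1])]
    return [off+k+(th-a[k])/(a[k+1]-a[k]) for k in i]
pt={k:[] for k in"LRFBJK"}
for r in range(64,136,4):
    pt["L"]+=[(cross(g[r,288:305],70,True,288)[-1:] or [np.nan])[0:1]+[r]]
    pt["R"]+=[(cross(g[r,350:372],78,False,350)[:1] or [np.nan])+[r]]
for c in list(range(300,316,3))+list(range(345,360,3)):
    pt["F"]+=[[c]+(cross(g[50:66,c],72,True,50)[-1:] or [np.nan])]
    pt["B"]+=[[c]+(cross(g[130:150,c],110,True,130)[:1] or [np.nan])]
for c in range(322,340,3): pt["J"]+=[[c]+cross(g[96:110,c],120,True,96)[-1:]];
for r in range(106,122,3): pt["K"]+=[[np.mean([cross(g[r,310:330],120,True,310)[-1],cross(g[r,330:350],120,False,330)[0]]),r]]
for yaw in(9,9.8):
  M=R.from_euler('z',yaw,degrees=True).as_matrix()[:2,:2]
  for k,p in pt.items():
    p=np.array([q for q in p if len(q)==2]);p=p[~np.isnan(p).any(1)]
    w=toz(K,T,p,75)[:,:2]@M
    ax=1 if k in"LRK" else 0
    s=np.polyfit(w[:,1-ax],w[:,ax],1)
    print(yaw,k,len(w),"pos",np.round(np.median(w[:,ax]),2),"slope deg",np.round(np.degrees(s[0]),2),"sd",np.round(w[:,ax].std(),2))
print("foot px",proj(K,T,[o['ee_pos']-[0,0,63.]]))
E
```

```text
9 L 18 pos -20.29 slope deg 2.25 sd 0.59
9 R 18 pos -69.01 slope deg 1.83 sd 0.48
9 F 11 pos 647.99 slope deg -1.82 sd 0.51
9 B 11 pos 588.35 slope deg -1.05 sd 0.36
9 J 6 pos 617.49 slope deg -1.57 sd 0.11
9 K 6 pos -45.14 slope deg 1.47 sd 0.1
9.8 L 18 pos -28.95 slope deg 1.45 sd 0.38
9.8 R 18 pos -77.69 slope deg 1.03 sd 0.28
9.8 F 11 pos 647.45 slope deg -1.02 sd 0.29
9.8 B 11 pos 587.73 slope deg -0.25 sd 0.19
9.8 J 6 pos 616.77 slope deg -0.77 sd 0.06
9.8 K 6 pos -53.65 slope deg 0.67 sd 0.04
foot px [[321.44066168 217.24283498]]
```

```bash
cat >> h.py <<'E'
import json,os,sys
M0=np.array([619.8,52.8,75.]);YAW=10.7;FOOT=np.array([-2.2,0,63.2])
ry=lambda a:R.from_euler('y',a,degrees=True)
def pose(x,y,z,th,low=True):
    """TCP pose with low edge (or foot centre) at x,y,z of mouth, head leaning th to -x"""
    Q=R.from_euler('z',YAW,degrees=True)*ry(-th)*R.from_euler('x',180,degrees=True)
    p=M0+R.from_euler('z',YAW,degrees=True).apply([x,y,z])-Q.apply(FOOT-[8*low,0,0])
    return p,Q
def base():
    if os.path.exists("cmd.json"):
        c=json.load(open("cmd.json"));return np.array(c[:3]),R.from_quat(c[3:])
    o=manip.get_obs();return o['ee_pos'],R.from_euler('xyz',o['tcp_rot'],degrees=True)
def plan(*wps):
    """print rows for the waypoints; the last becomes the commanded pose"""
    p0,Q0=base()
    for w in wps:
        p,Q=pose(*w);t=np.round(Q0.inv().apply(p-p0),1);a=np.round((Q0.inv()*Q).as_rotvec(degrees=True),1);print(w,t.tolist(),a.tolist())
    p=p0+Q0.apply(t);Q=Q0*R.from_rotvec(a,degrees=True)
    json.dump([*p,*Q.as_quat()],open("cmd.json","w"))
def where(th):
    """measured low edge in mouth coordinates, and force in mouth axes"""
    o=manip.get_obs();Q=R.from_euler('xyz',o['tcp_rot'],degrees=True);H=R.from_euler('z',YAW,degrees=True)
    e=H.inv().apply(o['ee_pos']+Q.apply(FOOT-[8,0,0])-M0)
    print(round(o['t'],2),"low edge",e.round(2),"F",H.inv().apply(o['force']).round(2),"tilt",(H.inv()*Q).as_euler('xyz',degrees=True).round(2))
E
python3 - <<'E'
from h import *
where(0);plan((-1,0,40,10),(-1,0,15,22))
E
```

```text
6.17 low edge [-86.11   7.63  47.26] F [-0.34 -0.59 -1.16] tilt [-180.      0.     -0.76]
(-1, 0, 40, 10) [74.1, 6.5, 6.4] [0.1, 10.0, -0.8]
(-1, 0, 15, 22) [60.8, 6.7, 33.0] [0.1, 22.0, -0.8]
```

Emit:
arm_command(
  rows=[
    {"tx": 25,"ty": 2,"tz": 2,"ax": 0,"ay": 3.3,"az": -0.3},
    {"tx": 50,"ty": 4,"tz": 4,"ax": 0,"ay": 7,"az": -0.5},
    {"tx": 74.1,"ty": 6.5,"tz": 6.4,"ax": 0.1,"ay": 10,"az": -0.8},
    {"tx": 70,"ty": 6.6,"tz": 15,"ax": 0.1,"ay": 14,"az": -0.8},
    {"tx": 65,"ty": 6.7,"tz": 24,"ax": 0.1,"ay": 18,"az": -0.8},
    {"tx": 60.8,"ty": 6.7,"tz": 33,"ax": 0.1,"ay": 22,"az": -0.8},
    {"tx": 60.8,"ty": 6.7,"tz": 33,"ax": 0.1,"ay": 22,"az": -0.8},
    {"tx": 60.8,"ty": 6.7,"tz": 33,"ax": 0.1,"ay": 22,"az": -0.8},
  ],
)

```text
validation failed for argument at $.ro...
```

```bash
python3 - <<'E'
from h import *
where(22)
o=manip.get_obs();K,T=cam("wrist",o)
im=manip.capture("wrist")[...,::-1];cv2.imwrite("pics/w4.png",im)
s=manip.capture("scene")[...,::-1];cv2.imwrite("pics/s4.png",s)
H=R.from_euler('z',YAW,degrees=True)
pts=lambda P:M0+H.apply(P)
Q=R.from_euler('xyz',o['tcp_rot'],degrees=True)
print("pred jaw corners/apex px",proj(K,T,pts([[-3,8,0],[-3,-8,0],[11.3,0,0],[28,24.75,0],[28,-24.75,0]])).round(1).tolist())
fc=[o['ee_pos']+Q.apply(FOOT+[8*np.cos(a),8*np.sin(a),0]) for a in(0,1.571,3.1416,4.712)]
print("pred foot rim px",proj(K,T,fc).round(1).tolist())
a=cv2.resize(im[110:310,220:420],(600,600),interpolation=cv2.INTER_CUBIC);cv2.imwrite("pics/w4c.png",a)
E
```

```text
6.17 low edge [-86.11   7.63  47.26] F [-0.34 -0.59 -1.16] tilt [-180.      0.     -0.76]
pred jaw corners/apex px [[319.5, 103.2], [340.9, 103.0], [330.1, 82.8], [295.6, 58.6], [364.5, 57.6]]
pred foot rim px [[321.4, 209.1], [333.1, 220.2], [321.4, 231.0], [309.7, 220.2]]
```

View pics/w4c.png

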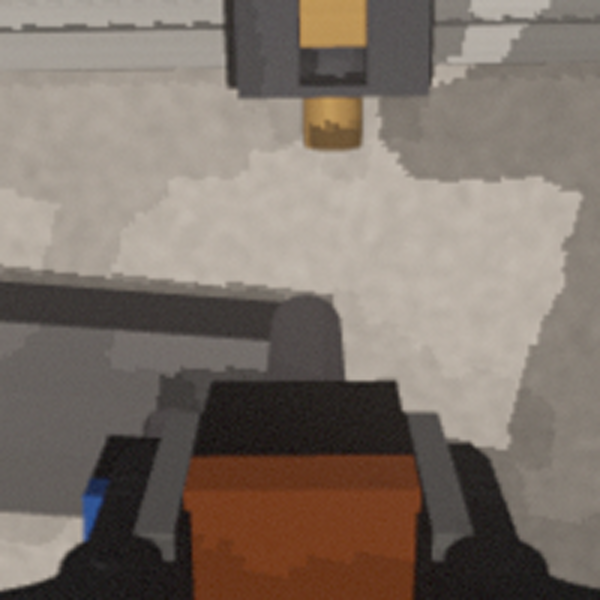

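The move was refused for want of "hand", so nothing moved. This view does confirm the foot: columns 310–334 with its far edge at row 208, as predicted. Resending with "hand".

Emit:
arm_command(
  rows=[
    {"tx": 25,"ty": 2,"tz": 2,"ax": 0,"ay": 3.3,"az": -0.3,"hand": 20},
    {"tx": 50,"ty": 4,"tz": 4,"ax": 0,"ay": 7,"az": -0.5,"hand": 20},
    {"tx": 74.1,"ty": 6.5,"tz": 6.4,"ax": 0.1,"ay": 10,"az": -0.8,"hand": 20},
    {"tx": 70,"ty": 6.6,"tz": 15,"ax": 0.1,"ay": 14,"az": -0.8,"hand": 20},
    {"tx": 65,"ty": 6.7,"tz": 24,"ax": 0.1,"ay": 18,"az": -0.8,"hand": 20},
    {"tx": 60.8,"ty": 6.7,"tz": 33,"ax": 0.1,"ay": 22,"az": -0.8,"hand": 20},
    {"tx": 60.8,"ty": 6.7,"tz": 33,"ax": 0.1,"ay": 22,"az": -0.8,"hand": 20},
    {"tx": 60.8,"ty": 6.7,"tz": 33,"ax": 0.1,"ay": 22,"az": -0.8,"hand": 20},
  ],
)

```text
t: 7.28
ee_pos: [606.1, 49.3, 152.9]
tcp_rot: [179.9, -22.0, 10.7]
force: [-0.0, 0.2, -0.8]
gripper_width: 0.339
gripper_force: 69.6
```

```bash
cat > look.py <<'E'
from h import *
n=sys.argv[1]
where(22)
o=manip.get_obs();K,T=cam("wrist",o)
im=manip.capture("wrist")[...,::-1]
H=R.from_euler('z',YAW,degrees=True)
pts=lambda P:M0+H.apply(P)
Q=R.from_euler('xyz',o['tcp_rot'],degrees=True)
J=proj(K,T,pts([[-3,8,0],[-3,-8,0],[11.3,0,0],[28,24.75,0],[28,-24.75,0]]))
F=proj(K,T,[o['ee_pos']+Q.apply(FOOT+[8*np.cos(a),8*np.sin(a),0]) for a in(0,1.571,3.1416,4.712)])
print(J.round(1).tolist(),F.round(1).tolist())
x0,y0=np.maximum(0,(F.mean(0)-[75,90]).astype(int))
print("crop off",x0,y0,"scale 4");a=cv2.resize(im[y0:y0+150,x0:x0+150],(600,600),interpolation=cv2.INTER_CUBIC)
cv2.imwrite(f"pics/{n}.png",a)
E
python3 look.py w5
```

```text
7.28 low edge [ 0.08 -0.98 15.46] F [ 0.    0.17 -0.79] tilt [ 1.7994e+02 -2.1980e+01  1.0000e-02]
[[309.2, 234.5], [331.0, 234.5], [320.1, 215.1], [286.8, 192.5], [353.4, 192.5]] [[321.5, 209.1], [333.2, 220.2], [321.5, 231.0], [309.7, 220.1]]
crop off 246 130 scale 4
```

View pics/w5.png

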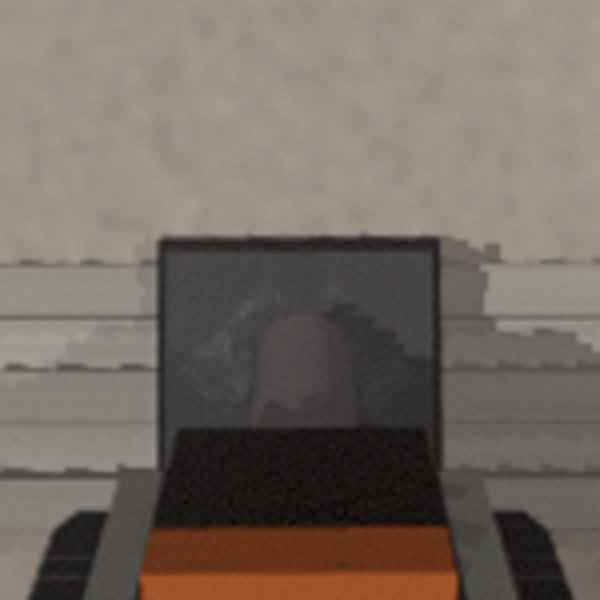

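The crop shows the holder top centred at column 321 and the foot at column 322, with its far edge at row 208. So the foot is within about 0.5 mm of the slot's centreline. I update the offsets and go down to feel the mouth.

```bash
cat >> h.py <<'E'
M0=M0+R.from_euler('z',YAW,degrees=True).apply([0,-0.9,0]);FOOT=np.array([-1.6,0.35,63.2])
E
rm cmd.json; python3 - <<'E'
from h import *
where(0);plan((-1,0,4,22),(-1,0,2,22),(-1,0,1,22),(-1,0,0,22),(-1,0,-1,22))
E
```

```text
7.33 low edge [ 0.92 -0.48 15.81] F [ 0.6   0.3  -1.35] tilt [ 1.7993e+02 -2.2010e+01  2.0000e-02]
(-1, 0, 4, 22) [-6.2, -0.4, 10.2] [0.1, -0.0, 0.0]
(-1, 0, 2, 22) [-6.9, -0.4, 12.1] [0.1, -0.0, 0.0]
(-1, 0, 1, 22) [-7.3, -0.4, 13.0] [0.1, -0.0, 0.0]
(-1, 0, 0, 22) [-7.7, -0.4, 13.9] [0.1, -0.0, 0.0]
(-1, 0, -1, 22) [-8.1, -0.4, 14.9] [0.1, -0.0, 0.0]
```

Emit:
arm_command(
  rows=[
    {"tx": -3,"ty": -0.2,"tz": 5,"ax": 0,"ay": 0,"az": 0,"hand": 20},
    {"tx": -6.2,"ty": -0.4,"tz": 10.2,"ax": 0.1,"ay": 0,"az": 0,"hand": 20},
    {"tx": -6.9,"ty": -0.4,"tz": 12.1,"ax": 0.1,"ay": 0,"az": 0,"hand": 20},
    {"tx": -7.3,"ty": -0.4,"tz": 13.0,"ax": 0.1,"ay": 0,"az": 0,"hand": 20},
    {"tx": -7.7,"ty": -0.4,"tz": 13.9,"ax": 0.1,"ay": 0,"az": 0,"hand": 20},
    {"tx": -8.1,"ty": -0.4,"tz": 14.9,"ax": 0.1,"ay": 0,"az": 0,"hand": 20},
    {"tx": -8.1,"ty": -0.4,"tz": 14.9,"ax": 0.1,"ay": 0,"az": 0,"hand": 20},
    {"tx": -8.1,"ty": -0.4,"tz": 14.9,"ax": 0.1,"ay": 0,"az": 0,"hand": 20},
  ],
)

```text
t: 8.32
ee_pos: [603.4, 49.1, 135.5]
tcp_rot: [-180.0, -22.0, 10.7]
force: [1.0, 0.0, -1.6]
gripper_width: 0.337
gripper_force: 69.6
```

```bash
python3 - <<'E'
from h import *
where(0);plan((-1,0,-1.5,22),(-1,0,-2,22),(-1,0,-2.5,22))
E
```

```text
8.32 low edge [-2.02  0.04 -1.66] F [ 1.03 -0.18 -1.58] tilt [-1.7996e+02 -2.2010e+01 -1.0000e-02]
(-1, 0, -1.5, 22) [-0.2, -0.0, 0.4] [-0.0, -0.0, 0.0]
(-1, 0, -2, 22) [-0.3, -0.0, 0.9] [-0.0, -0.0, 0.0]
(-1, 0, -2.5, 22) [-0.5, -0.0, 1.4] [-0.0, -0.0, 0.0]
```

```bash
rm cmd.json; python3 - <<'E'
from h import *
plan((-1.5,0,-2,22),(-1.5,0,-2.5,22),(-1.5,0,-3,22))
E
```

```text
(-1.5, 0, -2, 22) [0.4, -0.0, 0.5] [-0.0, -0.0, -0.0]
(-1.5, 0, -2.5, 22) [0.2, -0.0, 1.0] [-0.0, -0.0, -0.0]
(-1.5, 0, -3, 22) [-0.0, -0.0, 1.4] [-0.0, -0.0, -0.0]
```

Emit:
arm_command(
  rows=[
    {"tx": 0.4,"ty": 0,"tz": 0.5,"ax": 0,"ay": 0,"az": 0,"hand": 20},
    {"tx": 0.2,"ty": 0,"tz": 1.0,"ax": 0,"ay": 0,"az": 0,"hand": 20},
    {"tx": 0,"ty": 0,"tz": 1.4,"ax": 0,"ay": 0,"az": 0,"hand": 20},
    {"tx": 0,"ty": 0,"tz": 1.4,"ax": 0,"ay": 0,"az": 0,"hand": 20},
  ],
)

```text
t: 8.82
ee_pos: [604.0, 49.2, 134.3]
tcp_rot: [-180.0, -22.0, 10.7]
force: [-0.2, -0.6, 1.9]
gripper_width: 0.339
gripper_force: 70.0
```

```bash
python3 - <<'E'
from h import *
where(0);print(base()[0])
E
```

```text
8.82 low edge [-1.35  0.01 -2.88] F [-0.33 -0.5   1.94] tilt [-179.97  -22.03   -0.  ]
[603.90688686  49.23541712 134.23586182]
```

Felt the V's top edge (about 3.5 N upward), as the geometry predicts. Now I push the jaw back toward -x.

```bash
rm -f cmd.json; python3 - <<'E'
from h import *
plan((-2,0,-2.2,22),(-4,0,-2.2,22),(-6,0,-2.4,22),(-8,0,-2.6,22),(-8.5,0,-3,22))
E
```

```text
(-2, 0, -2.2, 22) [-0.3, -0.0, -0.9] [-0.0, -0.0, -0.0]
(-4, 0, -2.2, 22) [-2.2, -0.0, -1.6] [-0.0, -0.0, -0.0]
(-6, 0, -2.4, 22) [-4.1, -0.0, -2.2] [-0.0, -0.0, -0.0]
(-8, 0, -2.6, 22) [-6.0, -0.0, -2.8] [-0.0, -0.0, -0.0]
(-8.5, 0, -3, 22) [-6.6, -0.0, -2.6] [-0.0, -0.0, -0.0]
```

Emit:
arm_command(
  rows=[
    {"tx": -0.3,"ty": 0,"tz": -0.9,"ax": 0,"ay": 0,"az": 0,"hand": 20},
    {"tx": -2.2,"ty": 0,"tz": -1.6,"ax": 0,"ay": 0,"az": 0,"hand": 20},
    {"tx": -4.1,"ty": 0,"tz": -2.2,"ax": 0,"ay": 0,"az": 0,"hand": 20},
    {"tx": -6.0,"ty": 0,"tz": -2.8,"ax": 0,"ay": 0,"az": 0,"hand": 20},
    {"tx": -6.6,"ty": 0,"tz": -2.6,"ax": 0,"ay": 0,"az": 0,"hand": 20},
    {"tx": -6.6,"ty": 0,"tz": -2.6,"ax": 0,"ay": 0,"az": 0,"hand": 20},
    {"tx": -6.6,"ty": 0,"tz": -2.6,"ax": 0,"ay": 0,"az": 0,"hand": 20},
  ],
)

```text
t: 9.7
ee_pos: [597.2, 47.9, 134.3]
tcp_rot: [-180.0, -22.0, 10.7]
force: [2.8, 1.4, 3.4]
gripper_width: 0.34
gripper_force: 69.9
```

```bash
python3 - <<'E'
from h import *
where(0)
for d in manip.outline_of("wrist","jaw")[:1]: print(d["conf"],d["position"])
E
```

```text
9.7 low edge [-8.26 -0.02 -2.86] F [3.05 0.89 3.36] tilt [-179.97  -22.04   -0.  ]
```

Emit:
arm_command(
  rows=[
    {"tx": 0,"ty": -0.5,"tz": 0,"ax": 0,"ay": 0,"az": 0,"hand": 20},
    {"tx": 0,"ty": -1.0,"tz": 0,"ax": 0,"ay": 0,"az": 0,"hand": 20},
    {"tx": 0,"ty": -1.5,"tz": 0,"ax": 0,"ay": 0,"az": 0,"hand": 20},
    {"tx": 0,"ty": -1.5,"tz": 0,"ax": 0,"ay": 0,"az": 0,"hand": 20},
  ],
)

```text
t: 10.25
ee_pos: [596.5, 49.4, 134.0]
tcp_rot: [-180.0, -22.0, 10.7]
force: [3.9, -0.6, 0.3]
gripper_width: 0.339
gripper_force: 69.6
```

```bash
python3 - <<'E'
from h import *
where(0)
E
```

```text
10.25 low edge [-8.74  1.63 -3.22] F [ 3.7  -1.35  0.34] tilt [-179.95  -21.99   -0.  ]
```

Emit:
arm_command(
  rows=[
    {"tx": 0,"ty": 1.0,"tz": 0,"ax": 0,"ay": 0,"az": 0,"hand": 20},
    {"tx": 0,"ty": 2.0,"tz": 0,"ax": 0,"ay": 0,"az": 0,"hand": 20},
    {"tx": 0,"ty": 3.0,"tz": 0,"ax": 0,"ay": 0,"az": 0,"hand": 20},
    {"tx": 0,"ty": 3.0,"tz": 0,"ax": 0,"ay": 0,"az": 0,"hand": 20},
  ],
)

```text
t: 10.75
ee_pos: [597.0, 46.6, 134.0]
tcp_rot: [-179.9, -22.0, 10.7]
force: [4.1, 3.7, -0.7]
gripper_width: 0.339
gripper_force: 69.8
```

```bash
python3 - <<'E'
from h import *
where(0)
E
```

```text
10.75 low edge [-8.81 -1.28 -3.23] F [ 4.72  2.9  -0.73] tilt [-1.7994e+02 -2.1980e+01 -1.0000e-02]
```

Emit:
arm_command(
  rows=[
    {"tx": 0,"ty": -1.2,"tz": 0,"ax": 0,"ay": 0,"az": 0,"hand": 20},
    {"tx": 0,"ty": -2.4,"tz": 0,"ax": 0,"ay": 0,"az": 0,"hand": 20},
    {"tx": 0,"ty": -3.6,"tz": 0,"ax": 0,"ay": 0,"az": 0,"hand": 20},
    {"tx": 0,"ty": -3.6,"tz": 0,"ax": 0,"ay": 0,"az": 0,"hand": 20},
  ],
)

```text
t: 11.25
ee_pos: [596.6, 50.1, 134.1]
tcp_rot: [-180.0, -22.0, 10.7]
force: [5.4, -0.1, -0.1]
gripper_width: 0.338
gripper_force: 70.0
```

```bash
python3 - <<'E'
from h import *
where(0)
E
```

```text
11.25 low edge [-8.54  2.22 -3.05] F [ 5.27 -1.09 -0.11] tilt [-179.96  -22.01    0.  ]
```

Emit:
arm_command(
  rows=[
    {"tx": 0,"ty": -0.6,"tz": 0,"ax": 0,"ay": 0,"az": 0,"hand": 20},
    {"tx": 0,"ty": -1.2,"tz": 0,"ax": 0,"ay": 0,"az": 0,"hand": 20},
    {"tx": 0,"ty": -1.2,"tz": 0,"ax": 0,"ay": 0,"az": 0,"hand": 20},
  ],
)

```text
t: 11.62
ee_pos: [596.5, 51.0, 134.3]
tcp_rot: [-180.0, -22.0, 10.7]
force: [4.5, -2.6, 2.4]
gripper_width: 0.345
gripper_force: 70.2
```

```bash
python3 - <<'E'
from h import *
where(0)
E
```

```text
11.62 low edge [-8.42  3.18 -2.93] F [ 3.9  -3.37  2.4 ] tilt [-179.98  -22.03   -0.  ]
```

```bash
rm -f cmd.json; python3 - <<'E'
from h import *
plan((-8.2,0.95,-2.9,22),(-8.2,0.95,-3.5,22),(-8.2,0.95,-4,22),(-8.2,0.95,-4.5,22),(-8.2,0.95,-5,22))
E
```

```text
(-8.2, 0.95, -2.9, 22) [0.2, 2.2, 0.1] [-0.0, -0.0, -0.0]
(-8.2, 0.95, -3.5, 22) [0.0, 2.2, 0.6] [-0.0, -0.0, -0.0]
(-8.2, 0.95, -4, 22) [-0.2, 2.2, 1.1] [-0.0, -0.0, -0.0]
(-8.2, 0.95, -4.5, 22) [-0.4, 2.2, 1.5] [-0.0, -0.0, -0.0]
(-8.2, 0.95, -5, 22) [-0.5, 2.2, 2.0] [-0.0, -0.0, -0.0]
```

Emit:
arm_command(
  rows=[
    {"tx": 0.2,"ty": 1.2,"tz": 0,"ax": 0,"ay": 0,"az": 0,"hand": 20},
    {"tx": 0.2,"ty": 2.2,"tz": 0.1,"ax": 0,"ay": 0,"az": 0,"hand": 20},
    {"tx": 0,"ty": 2.2,"tz": 0.6,"ax": 0,"ay": 0,"az": 0,"hand": 20},
    {"tx": -0.2,"ty": 2.2,"tz": 1.1,"ax": 0,"ay": 0,"az": 0,"hand": 20},
    {"tx": -0.2,"ty": 2.2,"tz": 1.1,"ax": 0,"ay": 0,"az": 0,"hand": 20},
  ],
)

```text
t: 12.25
ee_pos: [596.9, 49.0, 133.0]
tcp_rot: [-180.0, -22.0, 10.7]
force: [3.6, 0.6, 1.0]
gripper_width: 0.341
gripper_force: 70.0
```

```bash
python3 - <<'E'
from h import *
where(0)
E
```

```text
12.25 low edge [-8.4   1.11 -4.23] F [ 3.67 -0.09  0.97] tilt [-179.96  -22.     -0.  ]
```

Emit:
arm_command(
  rows=[
    {"tx": -0.2,"ty": 0,"tz": 0.5,"ax": 0,"ay": 0,"az": 0,"hand": 20},
    {"tx": -0.4,"ty": 0,"tz": 0.9,"ax": 0,"ay": 0,"az": 0,"hand": 20},
    {"tx": -0.4,"ty": 0,"tz": 0.9,"ax": 0,"ay": 0,"az": 0,"hand": 20},
  ],
)

```text
t: 12.62
ee_pos: [596.8, 49.0, 131.9]
tcp_rot: [-180.0, -22.0, 10.7]
force: [4.8, -0.2, 1.3]
gripper_width: 0.344
gripper_force: 70.1
```

```bash
python3 - <<'E'
from h import *
where(0)
E
```

```text
12.62 low edge [-8.51  1.16 -5.27] F [ 4.69 -1.11  1.28] tilt [-1.7996e+02 -2.1990e+01 -1.0000e-02]
```

Emit:
arm_command(
  rows=[
    {"tx": 0,"ty": 0.5,"tz": 0,"ax": 0,"ay": 0,"az": 0,"hand": 20},
    {"tx": 0,"ty": 1.0,"tz": 0,"ax": 0,"ay": 0,"az": 0,"hand": 20},
    {"tx": 0,"ty": 1.4,"tz": 0,"ax": 0,"ay": 0,"az": 0,"hand": 20},
    {"tx": 0,"ty": 1.4,"tz": 0,"ax": 0,"ay": 0,"az": 0,"hand": 20},
  ],
)

```text
t: 13.12
ee_pos: [596.9, 47.7, 131.8]
tcp_rot: [-179.9, -22.0, 10.7]
force: [3.6, 3.4, 1.1]
gripper_width: 0.34
gripper_force: 70.0
```

```bash
python3 - <<'E'
from h import *
where(0)
E
```

```text
13.12 low edge [-8.72 -0.1  -5.4 ] F [4.13 2.69 1.1 ] tilt [-179.95  -21.97   -0.  ]
```

Emit:
arm_command(
  rows=[
    {"tx": 0,"ty": -0.8,"tz": 0,"ax": 0,"ay": 0,"az": 0,"hand": 20},
    {"tx": 0,"ty": -1.6,"tz": 0,"ax": 0,"ay": 0,"az": 0,"hand": 20},
    {"tx": 0,"ty": -2.4,"tz": 0,"ax": 0,"ay": 0,"az": 0,"hand": 20},
    {"tx": 0,"ty": -2.4,"tz": 0,"ax": 0,"ay": 0,"az": 0,"hand": 20},
  ],
)

```text
t: 13.62
ee_pos: [596.8, 49.8, 132.1]
tcp_rot: [-180.0, -22.0, 10.7]
force: [5.1, -5.6, -1.7]
gripper_width: 0.34
gripper_force: 70.2
```

```bash
python3 - <<'E'
from h import *
where(0)
E
```

```text
13.62 low edge [-8.36  1.85 -5.14] F [ 3.96 -6.42 -1.71] tilt [-1.7999e+02 -2.2020e+01  1.0000e-02]
```

```bash
rm -f cmd.json; python3 - <<'E'
from h import *
y=0.8
plan((-9,y,-5.2,22),(-10,y,-5.2,22),(-10,y,-5.2,20),(-10,y,-5.2,17),(-10,y,-5.2,14),(-10,y,-5.2,12))
E
```

```text
(-9, 0.8, -5.2, 22) [-0.6, 1.0, -0.2] [-0.0, -0.0, 0.0]
(-10, 0.8, -5.2, 22) [-1.5, 1.0, -0.6] [-0.0, -0.0, 0.0]
(-10, 0.8, -5.2, 20) [0.7, 1.0, -0.2] [-0.0, -2.0, 0.0]
(-10, 0.8, -5.2, 17) [3.9, 1.0, 0.5] [-0.0, -5.0, 0.0]
(-10, 0.8, -5.2, 14) [7.2, 1.0, 1.4] [-0.0, -8.0, 0.0]
(-10, 0.8, -5.2, 12) [9.3, 1.0, 2.1] [-0.0, -10.0, 0.0]
```

Emit:
arm_command(
  rows=[
    {"tx": -0.6,"ty": 1.3,"tz": -0.2,"ax": 0,"ay": 0,"az": 0,"hand": 20},
    {"tx": -1.5,"ty": 1.3,"tz": -0.6,"ax": 0,"ay": 0,"az": 0,"hand": 20},
    {"tx": 0.7,"ty": 1.3,"tz": -0.2,"ax": 0,"ay": -2,"az": 0,"hand": 20},
    {"tx": 3.9,"ty": 1.3,"tz": 0.5,"ax": 0,"ay": -5,"az": 0,"hand": 20},
    {"tx": 7.2,"ty": 1.3,"tz": 1.4,"ax": 0,"ay": -8,"az": 0,"hand": 20},
    {"tx": 9.3,"ty": 1.3,"tz": 2.1,"ax": 0,"ay": -10,"az": 0,"hand": 20},
    {"tx": 9.3,"ty": 1.3,"tz": 2.1,"ax": 0,"ay": -10,"az": 0,"hand": 20},
  ],
)

```text
t: 14.5
ee_pos: [606.9, 50.6, 133.7]
tcp_rot: [-180.0, -12.0, 10.7]
force: [5.1, 0.3, 1.3]
gripper_width: 0.339
gripper_force: 70.3
```

```bash
python3 - <<'E'
from h import *
where(0)
E
```

```text
14.5 low edge [-9.31  0.8  -5.13] F [ 5.09 -0.64  1.28] tilt [-1.7998e+02 -1.2020e+01  2.0000e-02]
```

```bash
rm -f cmd.json; python3 - <<'E'
from h import *
y=0.8
plan((-9.6,y,-5.2,10),(-9.6,y,-5.2,8),(-9.6,y,-5.2,6),(-9.6,y,-5.2,4),(-9.6,y,-5.2,2),(-9.6,y,-5.2,0))
E
```

```text
(-9.6, 0.8, -5.2, 10) [1.9, -0.0, 0.4] [-0.0, -2.0, 0.0]
(-9.6, 0.8, -5.2, 8) [4.1, -0.0, 0.8] [-0.0, -4.0, 0.0]
(-9.6, 0.8, -5.2, 6) [6.3, -0.0, 1.4] [-0.0, -6.0, 0.0]
(-9.6, 0.8, -5.2, 4) [8.4, -0.0, 2.0] [-0.0, -8.0, 0.0]
(-9.6, 0.8, -5.2, 2) [10.6, -0.0, 2.6] [-0.0, -10.0, 0.0]
(-9.6, 0.8, -5.2, 0) [12.7, -0.0, 3.4] [-0.0, -12.0, 0.0]
```

Emit:
arm_command(
  rows=[
    {"tx": 1.9,"ty": 0,"tz": 0.4,"ax": 0,"ay": -2,"az": 0,"hand": 20},
    {"tx": 4.1,"ty": 0,"tz": 0.8,"ax": 0,"ay": -4,"az": 0,"hand": 20},
    {"tx": 6.3,"ty": 0,"tz": 1.4,"ax": 0,"ay": -6,"az": 0,"hand": 20},
    {"tx": 6.3,"ty": 0,"tz": 1.4,"ax": 0,"ay": -6,"az": 0,"hand": 20},
  ],
)

```text
t: 15.0
ee_pos: [612.8, 51.9, 133.3]
tcp_rot: [-180.0, -6.0, 10.7]
force: [5.2, 1.2, 0.8]
gripper_width: 0.34
gripper_force: 70.2
```

```bash
python3 - <<'E'
from h import *
where(0)
E
```

```text
15.0 low edge [-9.96  0.96 -5.56] F [5.3  0.26 0.79] tilt [-1.7996e+02 -5.9900e+00  2.0000e-02]
```

Emit:
arm_command(
  rows=[
    {"tx": 2.2,"ty": 0,"tz": 0.4,"ax": 0,"ay": -2,"az": 0,"hand": 20},
    {"tx": 4.4,"ty": 0,"tz": 0.7,"ax": 0,"ay": -4,"az": 0,"hand": 20},
    {"tx": 6.5,"ty": 0,"tz": 1.3,"ax": 0,"ay": -6,"az": 0,"hand": 20},
    {"tx": 6.5,"ty": 0,"tz": 1.3,"ax": 0,"ay": -6,"az": 0,"hand": 20},
  ],
)

```text
t: 15.5
ee_pos: [619.2, 53.1, 132.5]
tcp_rot: [-180.0, 0.0, 10.7]
force: [4.1, 2.1, 0.0]
gripper_width: 0.337
gripper_force: 70.3
```

```bash
python3 - <<'E'
from h import *
where(0)
E
```

```text
15.5 low edge [-10.15   1.    -5.67] F [4.38 1.28 0.03] tilt [-1.7995e+02  2.0000e-02  2.0000e-02]
```

Emit:
arm_command(
  rows=[
    {"tx": 0.3,"ty": 0,"tz": 1,"ax": 0,"ay": 0,"az": 0,"hand": 20},
    {"tx": 0.6,"ty": 0,"tz": 2,"ax": 0,"ay": 0,"az": 0,"hand": 20},
    {"tx": 0.9,"ty": 0,"tz": 3,"ax": 0,"ay": 0,"az": 0,"hand": 20},
    {"tx": 0.9,"ty": 0,"tz": 3,"ax": 0,"ay": 0,"az": 0,"hand": 20},
  ],
)

```text
t: 16.0
ee_pos: [619.7, 53.1, 129.7]
tcp_rot: [-180.0, 0.0, 10.7]
force: [4.1, 0.6, -1.3]
gripper_width: 0.339
gripper_force: 70.3
```

```bash
python3 - <<'E'
from h import *
where(0)
E
```

```text
16.0 low edge [-9.68  0.86 -8.49] F [ 4.15 -0.2  -1.34] tilt [-1.7996e+02  2.0000e-02  1.0000e-02]
```

Emit:
arm_command(
  rows=[
    {"tx": 0.2,"ty": 0,"tz": 1,"ax": 0,"ay": 0,"az": 0,"hand": 20},
    {"tx": 0.4,"ty": 0,"tz": 2,"ax": 0,"ay": 0,"az": 0,"hand": 20},
    {"tx": 0.4,"ty": 0,"tz": 3,"ax": 0,"ay": 0,"az": 0,"hand": 20},
    {"tx": 0.4,"ty": 0,"tz": 3,"ax": 0,"ay": 0,"az": 0,"hand": 20},
  ],
)

```text
t: 16.5
ee_pos: [620.2, 53.2, 126.7]
tcp_rot: [-180.0, 0.0, 10.7]
force: [3.6, 0.2, -1.7]
gripper_width: 0.343
gripper_force: 70.2
```

```bash
python3 - <<'E'
from h import *
where(0)
E
```

```text
16.5 low edge [ -9.18   0.88 -11.5 ] F [ 3.53 -0.48 -1.7 ] tilt [-1.7996e+02  1.0000e-02  1.0000e-02]
```

Emit:
arm_command(
  rows=[
    {"tx": 0.1,"ty": 0,"tz": 1.5,"ax": 0,"ay": 0,"az": 0,"hand": 20},
    {"tx": 0.2,"ty": 0,"tz": 3,"ax": 0,"ay": 0,"az": 0,"hand": 20},
    {"tx": 0.3,"ty": 0,"tz": 4.5,"ax": 0,"ay": 0,"az": 0,"hand": 20},
    {"tx": 0.3,"ty": 0,"tz": 6,"ax": 0,"ay": 0,"az": 0,"hand": 20},
  ],
)

```text
t: 17.0
ee_pos: [620.5, 53.2, 120.7]
tcp_rot: [-180.0, 0.0, 10.7]
force: [2.1, -1.0, 1.7]
gripper_width: 0.341
gripper_force: 70.6
```

```bash
python3 - <<'E'
from h import *
where(0)
E
```

```text
17.0 low edge [ -8.89   0.82 -17.45] F [ 1.83 -1.37  1.72] tilt [-1.7997e+02  1.0000e-02  2.0000e-02]
```

Emit:
arm_command(
  rows=[
    {"tx": 0,"ty": 0,"tz": 1.5,"ax": 0,"ay": 0,"az": 0,"hand": 20},
    {"tx": 0,"ty": 0,"tz": 3,"ax": 0,"ay": 0,"az": 0,"hand": 20},
    {"tx": 0,"ty": 0,"tz": 4.5,"ax": 0,"ay": 0,"az": 0,"hand": 20},
    {"tx": 0,"ty": 0,"tz": 6,"ax": 0,"ay": 0,"az": 0,"hand": 20},
    {"tx": 0,"ty": 0,"tz": 7.5,"ax": 0,"ay": 0,"az": 0,"hand": 20},
    {"tx": 0,"ty": 0,"tz": 9,"ax": 0,"ay": 0,"az": 0,"hand": 20},
    {"tx": 0,"ty": 0,"tz": 10,"ax": 0,"ay": 0,"az": 0,"hand": 20},
    {"tx": 0,"ty": 0,"tz": 10,"ax": 0,"ay": 0,"az": 0,"hand": 20},
  ],
)

```text
t: 18.0
ee_pos: [620.4, 53.2, 110.6]
tcp_rot: [-180.0, 0.0, 10.7]
force: [2.2, -2.8, -0.8]
gripper_width: 0.343
gripper_force: 70.3
```

```bash
python3 - <<'E'
from h import *
where(0)
E
```

```text
18.0 low edge [ -8.93   0.87 -27.55] F [ 1.61 -3.17 -0.77] tilt [-1.7996e+02  2.0000e-02  1.0000e-02]
```

Emit:
arm_command(
  rows=[
    {"tx": 0,"ty": 0.3,"tz": 1,"ax": 0,"ay": 0,"az": 0,"hand": 20},
    {"tx": 0,"ty": 0.3,"tz": 2,"ax": 0,"ay": 0,"az": 0,"hand": 20},
    {"tx": 0,"ty": 0.3,"tz": 3,"ax": 0,"ay": 0,"az": 0,"hand": 20},
    {"tx": 0,"ty": 0.3,"tz": 3.5,"ax": 0,"ay": 0,"az": 0,"hand": 20},
    {"tx": 0,"ty": 0.3,"tz": 3.5,"ax": 0,"ay": 0,"az": 0,"hand": 20},
  ],
)

```text
t: 18.62
ee_pos: [620.6, 53.0, 107.3]
tcp_rot: [-180.0, 0.0, 10.7]
force: [2.9, -2.4, 0.5]
gripper_width: 0.34
gripper_force: 70.7
```

```bash
python3 - <<'E'
from h import *
where(0)
E
```

```text
18.62 low edge [ -8.77   0.59 -30.93] F [ 2.39 -2.85  0.49] tilt [-1.7996e+02  0.0000e+00  1.0000e-02]
```

Emit:
arm_command(
  rows=[
    {"tx": 0,"ty": 0,"tz": 0.5,"ax": 0,"ay": 0,"az": 0,"hand": 20},
    {"tx": 0,"ty": 0,"tz": 1,"ax": 0,"ay": 0,"az": 0,"hand": 20},
    {"tx": 0,"ty": 0,"tz": 1.5,"ax": 0,"ay": 0,"az": 0,"hand": 20},
    {"tx": 0,"ty": 0,"tz": 1.5,"ax": 0,"ay": 0,"az": 0,"hand": 20},
  ],
)

```text
t: 19.12
ee_pos: [620.6, 53.0, 105.8]
tcp_rot: [-180.0, 0.0, 10.7]
force: [1.6, -1.8, 1.0]
gripper_width: 0.339
gripper_force: 70.7
```

```bash
python3 - <<'E'
from h import *
where(0)
E
```

```text
19.12 low edge [ -8.77   0.62 -32.41] F [ 1.23 -2.07  1.01] tilt [-1.7996e+02  0.0000e+00  1.0000e-02]
```

Emit:
arm_command(
  rows=[
    {"tx": 0,"ty": 0,"tz": 0.4,"ax": 0,"ay": 0,"az": 0,"hand": 20},
    {"tx": 0,"ty": 0,"tz": 0.8,"ax": 0,"ay": 0,"az": 0,"hand": 20},
    {"tx": 0,"ty": 0,"tz": 1.2,"ax": 0,"ay": 0,"az": 0,"hand": 20},
    {"tx": 0,"ty": 0,"tz": 1.2,"ax": 0,"ay": 0,"az": 0,"hand": 20},
  ],
)

```text
t: 19.62
ee_pos: [620.6, 53.0, 104.6]
tcp_rot: [-180.0, 0.0, 10.7]
force: [2.2, -2.7, 0.3]
gripper_width: 0.344
gripper_force: 70.7
```

```bash
python3 - <<'E'
from h import *
where(0)
E
```

```text
19.62 low edge [ -8.79   0.65 -33.6 ] F [ 1.65 -3.03  0.31] tilt [-1.7996e+02  0.0000e+00  1.0000e-02]
```

Emit:
arm_command(
  rows=[
    {"tx": 0,"ty": 0.1,"tz": 0.4,"ax": 0,"ay": 0,"az": 0,"hand": 20},
    {"tx": 0,"ty": 0.2,"tz": 0.8,"ax": 0,"ay": 0,"az": 0,"hand": 20},
    {"tx": 0,"ty": 0.2,"tz": 1.2,"ax": 0,"ay": 0,"az": 0,"hand": 20},
    {"tx": 0,"ty": 0.2,"tz": 1.2,"ax": 0,"ay": 0,"az": 0,"hand": 20},
  ],
)

```text
t: 20.12
ee_pos: [620.7, 52.8, 103.4]
tcp_rot: [-180.0, -0.0, 10.7]
force: [2.4, -0.5, 0.4]
gripper_width: 0.341
gripper_force: 70.6
```

Emit:
arm_command(
  rows=[
    {"tx": 0,"ty": 0,"tz": 0.4,"ax": 0,"ay": 0,"az": 0,"hand": 20},
    {"tx": 0,"ty": 0,"tz": 0.6,"ax": 0,"ay": 0,"az": 0,"hand": 20},
    {"tx": 0,"ty": 0,"tz": 0.6,"ax": 0,"ay": 0,"az": 0,"hand": 20},
  ],
)

```text
t: 20.5
ee_pos: [620.7, 52.8, 102.8]
tcp_rot: [-180.0, -0.0, 10.7]
force: [2.9, -0.4, -0.3]
gripper_width: 0.344
gripper_force: 70.5
```

```bash
python3 - <<'E'
from h import *
where(0)
E
```

```text
20.5 low edge [ -8.73   0.43 -35.39] F [ 2.79 -0.91 -0.28] tilt [-1.7996e+02 -0.0000e+00  1.0000e-02]
```

Emit:
arm_command(
  rows=[
    {"tx": 0,"ty": 0,"tz": 0.4,"ax": 0,"ay": 0,"az": 0,"hand": 20},
    {"tx": 0,"ty": 0,"tz": 0.8,"ax": 0,"ay": 0,"az": 0,"hand": 20},
    {"tx": 0,"ty": 0,"tz": 0.8,"ax": 0,"ay": 0,"az": 0,"hand": 20},
  ],
)

```text
t: 20.88
ee_pos: [620.7, 52.8, 102.0]
tcp_rot: [-180.0, -0.0, 10.7]
force: [3.2, 0.0, 0.0]
gripper_width: 0.343
gripper_force: 70.6
```

Emit:
arm_command(
  rows=[
    {"tx": 0,"ty": 0,"tz": 0.4,"ax": 0,"ay": 0,"az": 0,"hand": 20},
    {"tx": 0,"ty": 0,"tz": 0.8,"ax": 0,"ay": 0,"az": 0,"hand": 20},
    {"tx": 0,"ty": 0,"tz": 0.8,"ax": 0,"ay": 0,"az": 0,"hand": 20},
  ],
)

```text
t: 21.25
ee_pos: [620.7, 52.7, 101.2]
tcp_rot: [-180.0, -0.0, 10.7]
force: [3.9, -1.2, 0.6]
gripper_width: 0.34
gripper_force: 70.7
```

Emit:
arm_command(
  rows=[
    {"tx": 0,"ty": 0,"tz": 0.4,"ax": 0,"ay": 0,"az": 0,"hand": 20},
    {"tx": 0,"ty": 0,"tz": 0.8,"ax": 0,"ay": 0,"az": 0,"hand": 20},
    {"tx": 0,"ty": 0,"tz": 0.8,"ax": 0,"ay": 0,"az": 0,"hand": 20},
  ],
)

```text
t: 21.62
ee_pos: [620.7, 52.8, 100.4]
tcp_rot: [-180.0, -0.0, 10.7]
force: [3.8, -0.4, 1.0]
gripper_width: 0.339
gripper_force: 70.7
```

Emit:
arm_command(
  rows=[
    {"tx": 0,"ty": 0,"tz": 0.4,"ax": 0,"ay": 0,"az": 0,"hand": 20},
    {"tx": 0,"ty": 0,"tz": 0.8,"ax": 0,"ay": 0,"az": 0,"hand": 20},
    {"tx": 0,"ty": 0,"tz": 0.8,"ax": 0,"ay": 0,"az": 0,"hand": 20},
  ],
)

```text
t: 22.0
ee_pos: [620.8, 52.8, 100.1]
tcp_rot: [-180.0, -0.0, 10.7]
force: [0.8, -0.1, 9.0]
gripper_width: 0.34
gripper_force: 71.9
```

The post has bottomed: 0.5 mm of command turned into about 8 N. A touch more brings it to about 10 N on the stop after rubbing.

Emit:
arm_command(
  rows=[
    {"tx": 0,"ty": 0,"tz": 0.1,"ax": 0,"ay": 0,"az": 0,"hand": 20},
    {"tx": 0,"ty": 0,"tz": 0.2,"ax": 0,"ay": 0,"az": 0,"hand": 20},
    {"tx": 0,"ty": 0,"tz": 0.2,"ax": 0,"ay": 0,"az": 0,"hand": 20},
    {"tx": 0,"ty": 0,"tz": 0.2,"ax": 0,"ay": 0,"az": 0,"hand": 20},
  ],
)

```text
t: 22.5
ee_pos: [620.8, 52.8, 100.1]
tcp_rot: [-180.0, -0.0, 10.7]
force: [0.9, -0.9, 11.7]
gripper_width: 0.339
gripper_force: 72.0
```

```bash
python3 - <<'E'
from h import *
where(0)
E
```

```text
22.5 low edge [ -8.54   0.36 -38.09] F [ 0.7  -1.04 11.72] tilt [-1.7997e+02 -4.0000e-02  1.0000e-02]
```

Emit:
arm_command(
  rows=[
    {"tx": 0,"ty": 0,"tz": 0,"ax": 0,"ay": 0,"az": 0,"hand": 34},
    {"tx": 0,"ty": 0,"tz": 0,"ax": 0,"ay": 0,"az": 0,"hand": 45},
    {"tx": 0,"ty": 0,"tz": 0,"ax": 0,"ay": 0,"az": 0,"hand": 60},
    {"tx": 0,"ty": 0,"tz": 0,"ax": 0,"ay": 0,"az": 0,"hand": 60},
    {"tx": 0,"ty": 0,"tz": 0,"ax": 0,"ay": 0,"az": 0,"hand": 60},
  ],
)

```text
t: 23.12
ee_pos: [620.6, 52.8, 99.4]
tcp_rot: [-180.0, 0.0, 10.7]
force: [0.2, -0.2, 1.0]
gripper_width: 0.699
gripper_force: 0.0
```

Emit:
arm_command(
  rows=[
    {"tx": 0,"ty": 0,"tz": -10,"ax": 0,"ay": 0,"az": 0,"hand": 60},
    {"tx": 0,"ty": 0,"tz": -30,"ax": 0,"ay": 0,"az": 0,"hand": 60},
    {"tx": 0,"ty": 0,"tz": -60,"ax": 0,"ay": 0,"az": 0,"hand": 60},
    {"tx": 0,"ty": 0,"tz": -90,"ax": 0,"ay": 0,"az": 0,"hand": 60},
    {"tx": -30,"ty": 0,"tz": -110,"ax": 0,"ay": 0,"az": 0,"hand": 60},
    {"tx": -60,"ty": 0,"tz": -110,"ax": 0,"ay": 0,"az": 0,"hand": 60},
    {"tx": -60,"ty": 0,"tz": -110,"ax": 0,"ay": 0,"az": 0,"hand": 60},
    {"tx": -60,"ty": 0,"tz": -110,"ax": 0,"ay": 0,"az": 0,"hand": 60},
  ],
)

```text
t: 24.12
ee_pos: [562.4, 41.6, 210.0]
tcp_rot: [-180.0, -0.1, 10.7]
force: [0.1, -0.4, 0.5]
gripper_width: 0.699
gripper_force: 0.0
```

```bash
python3 - <<'E'
from h import *
where(0);o=manip.get_obs();K,T=cam("wrist",o)
w=manip.capture("wrist")[...,::-1];s=manip.capture("scene")[...,::-1]
a=cv2.resize(w[0:300,170:490],(400,375));b=cv2.resize(s[180:280,270:377],(400,375),interpolation=cv2.INTER_CUBIC)
cv2.imwrite("pics/end.png",np.hstack([a,b]))
Ks,Ts=cam("scene")
M=M0+R.from_euler('z',YAW,degrees=True).apply([0,0.5,0])
print(proj(Ks,Ts,[M+[0,0,z] for z in(24,58)]))
E
```

```text
24.12 low edge [-67.99   0.2   71.79] F [ 0.03 -0.44  0.48] tilt [-1.7997e+02 -6.0000e-02  1.0000e-02]
[[322.28159307 222.1154861 ]
 [322.35458312 211.53891271]]
```

View pics/end.png

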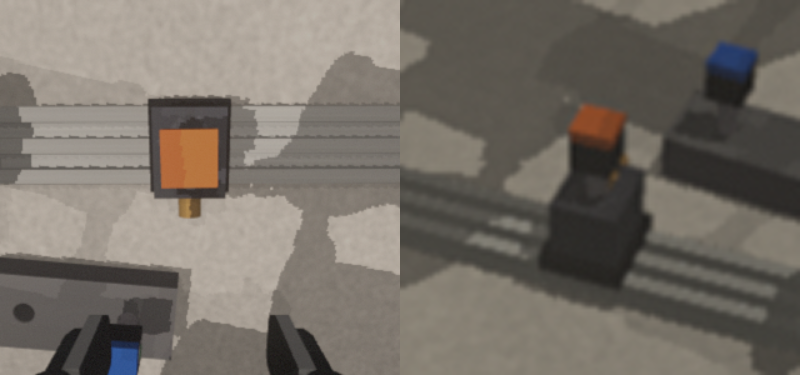

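The head stands upright and square on the holder at (190,158), with the jaw knob pushed out behind it. The blue head is still in the rack and the gripper is clear.

```bash
python3 -c "
from rig import manip
print(manip.job_done())"
```

```text
the job is handed in; nothing more can be done
None
```

The orange-banded sensor is in the holder: it bottomed on the stop, was pressed there with about 10 N and released upright after 24 s of the 61 s, and the job is handed in with the verdict not shown; I didn't touch the blue head, magnet or ring.

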